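# Free the sample capsule from its dock and lay it in the sloping cradle

### The job

Take the sample capsule out of its locking dock: it may be free, or it may first have to be turned left or right by up to about 45 degrees before it comes up, so pull gently to find out and never force it. Stand it upright on the bench outside the dock and let go, then take it again at a slant and lay it down in both saddles of the sloping cradle, foot at the stop plate and blue head at the raised end. Leave the bottle and the other small things round about where they are.

Things in the scene. Friction and masses are not known exactly. Their poses are not given: they have to be found in the camera images.
- capsule: sample capsule, 116 mm long, 0.15 kg. Origin: centre of its flat foot; z runs along its axis from foot to head. Aluminium cylinder 34 mm across from 0 to 82 mm; two 8 mm wide lugs at 22 to 27 mm, along +x and -x, 46 mm over both; dark flange 55 mm across at 40 to 46 mm; square blue head at 82 to 116 mm. In the dock the flange lies on the dock's top. It stands safely on its foot.
- capsule_grip (a point): centre of the capsule's square blue head (30 x 30 x 34 mm), 99 mm above the foot; axes as the capsule's: z along the capsule, x and y square to the head's flat sides
- dock: the dock, fixed: dark base plate 120 x 100 x 6 mm, grey housing 84 x 84 mm, top 48 mm above the bench; z up, blue plate on its -x side. Origin: on the bench under the centre of its round mouth, 50 mm across, in which the capsule stands with its foot 8 mm above the bench. A hidden slotted gate in it may hold the capsule's lugs (see dock_mouth). The capsule is out once raised by 40 mm.
- dock_mouth (a point): centre of the mouth, at the dock's top. The gate lets the lugs up only when the capsule's x axis lies along its slot, to about 0.25 rad (0.15 if off centre), modulo a half turn. The unseen slot lies -0.8 to +0.8 rad about z from the dock's x axis and stays there. Blocked, the capsule rises 3 mm, 4 mm more against a spring (4 to 16 N), and stops; else it rises freely. Let down, it turns easily.
- cradle: the sloping cradle, fixed: green base plate 160 x 80 x 8 mm, two black V saddles, green stop plate. Origin: on the bench under the base's centre; z up; -x is its raised (head) end, the stop is at +x. The saddles (12 mm long, 90 degree V, 47 mm wide) hold the capsule's cylinder at 4 to 16 and 52 to 64 mm from the foot, sloping 20 degrees up to -x; the stop is 3 mm past the foot.
- cradle_foot (a point): where the centre of the capsule's foot lies once the capsule is laid in the cradle, 48 mm above the bench
- cradle_grip (a point): where the centre of the capsule's blue head lies once the capsule is laid in the cradle, 82 mm above the bench
- wash_bottle: white wash bottle 253 mm tall, 77 mm across, loose bystander; origin under its centre
- puck_left: white round sample puck, 52 mm across, 20 mm high, loose bystander; origin under its centre
- puck_right: white round sample puck, 54 mm across, 20 mm high, loose bystander; origin under its centre
- vial: small vial with a black cap, 23 mm across, 53 mm high, loose bystander; origin under its centre
- resin_red: red round resin mount, 30 mm across, 18 mm high, loose bystander; origin under its centre
- dish: shallow round dish, 67 mm across, 17 mm high, loose bystander; origin under its centre

How it is judged:
On the way, in this order (a step that is already met when the one before it is completed fails the run):
1. the capsule is out of the dock (height (world z) of capsule above 0.05 m), for 0.1 s.
2. the capsule stands upright on the bench outside the dock, let go (height (world z) of capsule below 0.006 m and angle between capsule's own z axis and vertical below 0.1 rad and horizontal distance between capsule and dock above 0.06 m and contact force between the fingers and capsule below 0.1 N), for 0.2 s.
At the end, for the whole second after the job is handed in: The capsule lies released and at rest in both saddles of the cradle, foot at the stop and head at the raised end: the centres of its foot and of its head are each within 14 mm of their places in the cradle (distance between capsule and cradle_foot below 0.014 m and distance between capsule_grip and cradle_grip below 0.014 m and linear speed of capsule below 0.02 m/s and contact force between the fingers and capsule below 0.1 N); the robot touches nothing.
It fails at once if the raised capsule is forced against the dock's lock (over 40 N) (contact force between capsule and dock above 40 N and height (world z) of capsule above 0.0095 m).
It fails at once if a bystander is pushed more than 20 mm (distance of any of wash_bottle, puck_left, puck_right, vial, resin_red, dish from where it was at the start of the episode above 0.02 m).
It also fails if it takes over 64 s, if anything falls off the work surface, if the arm or the gripper's body presses on something with over 40 N, if the wrist force passes 120 N, or if a joint passes its speed limit or range.

### The arm

A 6-joint arm with a two-finger parallel gripper is mounted at the origin on a cart in front of the work surface, level with it; the furniture and walls round the work are solid. World frame = base frame: x ahead of the robot, y to its left, z up, the work surface at z = 0. Lengths are in m, angles in rad, forces in N, time in s.
With the tool pointing down it reaches from about 0.35 to 0.775 m from the base axis. Payload 5.5 kg.
Tool frame: the origin (TCP) lies midway between the tips of the shut fingers; the grasp point (between the pads) lies 19 mm behind it; x points along the fingers, z is the direction in which the jaws open and shut, and the axes are right-handed (so a half turn about x gives the same grasp; the last joint's range is limited). The gripper opens to 85 mm and grips with 20 to 120 N. Pads are 22 mm wide; open, the fingers measure 114 mm over their backs; the gripper's body (76 mm by 85 mm) begins 54 mm behind the grasp point. The pads swing forward as they close: fully open they stand 13 mm farther back than shut.
Start: joints at [-1.349, 0.313, 0.046, 1.304, 0, 1.431], TCP at [0.204, -0.538, 0.231] pointing down, gripper open.
Joint ranges: [-2.76, 2.76], [-0.86, 1.69], [-1.03, 1.26], [-2.2, 2.34], [-1.47, 1.5], [-3.14, 3.14]. Speed limits (rad/s): [2.57, 2.57, 3.14, 3.14, 3.14, 3.14].

### API

Orientations are given as a unit quaternion [w, x, y, z].
In Python, from workcell import manip gives the robot as it stands.
- The arm moves only by the shell command python3 -m inch 'ROWS' [OPENING] [FORCE]. ROWS is JSON, a list of rows, each a list of 2 entries, a list of its own where there are three numbers: the shift along the world's x, y, z in mm, then the turn, a rotation vector about the world's x, y, z in degrees. A call has 1 to 5 rows; each row shifts and turns the commanded pose from where the row before left it; what a row does not reach is not made up. A row lasts 1/12 s, in which the tool goes at most 41.7 mm and 7.16 degrees, less where a joint would pass 70% of its speed; a pose out of reach is approached as far as the arm can. A call is refused whole if a number of a shift passes 41.7 or a number of a turn 7.16, either way. A call with a gripper value outside its range is refused whole. OPENING is the opening, from -1 (shut) to 1 (fully open), set as the call begins (- or left out, the last holds). The fingers move at their own pace and stop on an object; FORCE is the grip in N (left out, the last holds). Time passes only in rows, so rows that do not move let the fingers close. It gives the time, the measured TCP pose, the force and the opening at its end, in the units of the state.
- manip.get_obs(): the state, without advancing time (a new reading comes with each control period).
- manip.read_camera(name): name is "scene" or "top" or "wrist"; returns a dict with "pixels" (400x640x3 uint8, red, green, blue), "z_map" (400x640 float32, m along the optical axis (not along the pixel's ray), 0 where there is no reading), "fx", "fy", "cx", "cy" (pixels), "xyz" and "attitude" of the camera in the world; the wrist camera has in their place "tool_from_camera" (4x4, takes a point from camera to tool coordinates, whose origin is the TCP and whose axes are the tool frame's). Camera axes: x right, y down, z forward; pixel columns grow to the right and rows downward; lengths in m; the calibration is good to about 2 mm. A picture is of the moment at which its call begins: read the wrist's pose just before it.
- manip.finish_job(): hands the job in, once; it reports no verdict.
The state is a dict: "t": time; "q": joint angles; "qvel": joint speeds; "joint_torque": joint torques, N m; "eef_pos": TCP position; "tcp_rot": TCP orientation; "ft_force": force on the tool from outside, world axes, zero at the start; "ft_torque": the same for the moment, N m; "finger_gap": finger opening in m.
Only numpy, scipy, OpenCV 4.12 (cv2) and the standard library are available. Lean on these libraries where they do the work, as an engineer would, in place of code of your own. Each camera call takes 0.05 s, during which the arm holds its last target. There are 200 camera calls.

## Working session

There is one attempt and no reset: what is moved stays moved. The work goes in short steps, Python scripts to look and compute and a shell command to move; the robot and the scene stay as the last step left them, time stands still between calls to the robot, and variables do not carry over. Pictures are saved under pics/ and viewed, on a budget of 10 in all, crops included, one or two more only if the job needs it, and the job is handed in when it is done.

```bash
mkdir -p pics; cat > h.py <<'E'
from workcell import manip
import numpy as np, cv2
from scipy.spatial.transform import Rotation as R
def rot(q): return R.from_quat([q[1],q[2],q[3],q[0]])
def cam(n):
    o=manip.get_obs(); c=manip.read_camera(n)
    if n=="wrist":
        T=np.eye(4);T[:3,:3]=rot(o["tcp_rot"]).as_matrix();T[:3,3]=o["eef_pos"];M=T@np.array(c["tool_from_camera"])
    else:
        M=np.eye(4);a=np.array(c["attitude"]);M[:3,:3]=rot(a).as_matrix() if a.size==4 else a;M[:3,3]=c["xyz"]
    c["M"]=M; return c
def cloud(c):
    z=c["z_map"];v,u=np.mgrid[:z.shape[0],:z.shape[1]]
    P=np.stack([(u-c["cx"])/c["fx"]*z,(v-c["cy"])/c["fy"]*z,z],-1)
    return P@c["M"][:3,:3].T+c["M"][:3,3]
def plane(c,uv,h):
    uv=np.atleast_2d(uv).astype(float);d=np.stack([(uv[:,0]-c["cx"])/c["fx"],(uv[:,1]-c["cy"])/c["fy"],np.ones(len(uv))],-1)@c["M"][:3,:3].T
    o=c["M"][:3,3];return o+d*((h-o[2])/d[:,2:])
def save(c,n): cv2.imwrite("pics/"+n,c["pixels"][:,:,::-1])
E
python3 - <<'E'
from h import *
a=cam("top");b=cam("scene")
save(a,"t0.png");save(b,"s0.png")
import pickle;pickle.dump((a,b),open("c0.pkl","wb"))
print(a["M"].round(3),b["M"].round(3),a["fx"],b["fx"])
print(manip.get_obs())
E
```

```text
[[-8.700e-02 -9.730e-01  2.120e-01  1.990e-01]
 [-9.960e-01  8.500e-02 -1.900e-02  3.800e-02]
 [ 1.000e-03 -2.130e-01 -9.770e-01  1.651e+00]
 [ 0.000e+00  0.000e+00  0.000e+00  1.000e+00]] [[-0.847 -0.224  0.481 -0.097]
 [-0.531  0.397 -0.749  1.025]
 [-0.023 -0.89  -0.455  0.691]
 [ 0.     0.     0.     1.   ]] 464.99962014822364 391.15615646742407
{'t': 0.1, 'q': array([-1.34857581e+00,  3.13941786e-01,  4.51069424e-02,  1.30359964e+00,
       -2.16628057e-07,  1.43120680e+00]), 'qvel': array([-8.16973731e-04, -9.31297094e-04,  1.65617639e-03, -1.44245964e-05,
       -3.64816065e-04,  9.88665146e-04]), 'joint_torque': array([ 2.62068235e-03, -4.81725526e+01,  2.99243832e+01,  1.27917944e-02,
       -1.14166412e-04, -6.79870453e-07]), 'eef_pos': array([ 0.20342829, -0.53733327,  0.23049453]), 'tcp_rot': array([ 0.58137423,  0.40227276,  0.58222654, -0.40148833]), 'ft_force': array([ 0.8024922 , -0.55261901,  0.10059862]), 'ft_torque': array([-0.02209001, -0.04375601,  0.00796772]), 'finger_gap': 0.08514890913540356}
```

View pics/t0.png

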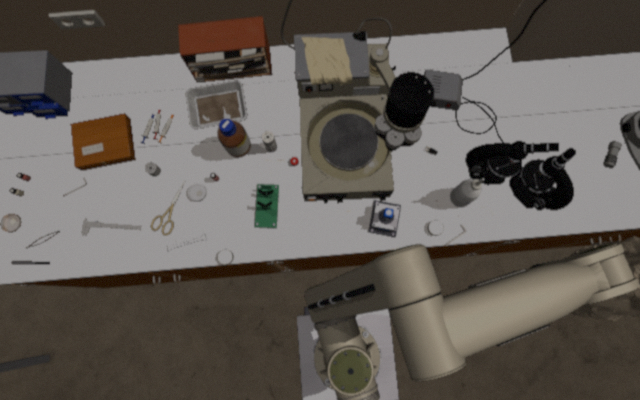

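View pics/s0.png

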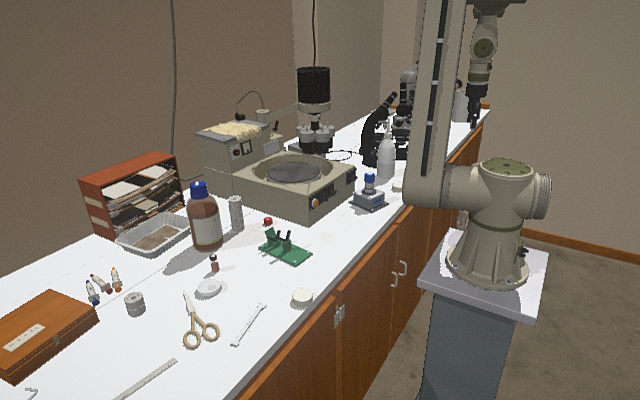

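Top view: dock with the blue-headed capsule at (386,216), green cradle at (266,205), wash bottle (465,193), pucks at (435,228) and (224,256), red mount (293,161), vial (214,177), grinder behind the dock. Now the measurements.

```bash
python3 - <<'E'
from h import *
import pickle
a,b=pickle.load(open("c0.pkl","rb"))
for n,c in (("top",a),("scene",b)):
    P=cloud(c);p=c["pixels"];hsv=cv2.cvtColor(p,cv2.COLOR_RGB2HSV)
    blue=cv2.inRange(hsv,(100,90,40),(130,255,255))>0
    green=cv2.inRange(hsv,(50,90,20),(90,255,255))>0
    for nm,m,zlo,zhi in (("head",blue,.1,.16),("dockplate",blue,.0,.06),("greenbase",green,.003,.014),("greenhigh",green,.02,.09)):
        k=m&(P[...,2]>zlo)&(P[...,2]<zhi)&(P[...,0]>.2)&(abs(P[...,1])<.5)&(P[...,0]<.75)
        Q=P[k]
        if len(Q)<4: print(n,nm,len(Q));continue
        r=cv2.minAreaRect((Q[:,:2]*1000).astype(np.float32))
        print(n,nm,len(Q),Q.mean(0).round(4),Q.min(0).round(3),Q.max(0).round(3),r)
# dark saddles near cradle, housing top
P=cloud(a)
k=(abs(P[...,2]-.048)<.006)&(P[...,0]>.3)&(P[...,0]<.6)&(P[...,1]<.0)&(P[...,1]>-.2)
Q=P[k];print("dock top",len(Q),cv2.minAreaRect((Q[:,:2]*1000).astype(np.float32)),Q[:,2].mean())
for nm,uv in dict(bottle=(465,193),puckR=(435,228),puck2=(224,256),puck3=(197,192),red=(293,161),vial=(214,177),cyl=(269,142)).items(): print(nm,P[uv[1],uv[0]].round(3))
c1=cv2.resize(a["pixels"][165:265,215:475],None,fx=3,fy=3,interpolation=cv2.INTER_CUBIC)
c2=cv2.resize(b["pixels"][160:290,240:410],None,fx=4,fy=4,interpolation=cv2.INTER_CUBIC)[:,:780]
o=np.zeros((600,800,3),np.uint8)
c2=cv2.resize(c2,None,fx=.57,fy=.57);o[:300,:780]=c1;o[300:300+c2.shape[0],:c2.shape[1]]=c2
cv2.imwrite("pics/z1.png",o[:,:,::-1])
E
```

```text
top head 57 [ 0.4544 -0.176   0.1204] [ 0.441 -0.193  0.106] [ 0.475 -0.161  0.129] ((458.072509765625, -178.02294921875), (29.491369247436523, 30.699535369873047), 73.49917602539062)
top dockplate 1
top greenbase 478 [0.5284 0.2382 0.0081] [0.465 0.197 0.003] [0.611 0.28  0.014] ((539.48681640625, 239.9605712890625), (73.02752685546875, 147.1126708984375), 83.92557525634766)
top greenhigh 159 [0.5668 0.2373 0.0444] [0.525 0.211 0.02 ] [0.603 0.265 0.072] ((563.5941772460938, 237.38404846191406), (52.26992416381836, 78.18394470214844), 86.85852813720703)
scene head 68 [ 0.4561 -0.17    0.1126] [ 0.443 -0.194  0.1  ] [ 0.478 -0.158  0.126] ((456.07855224609375, -173.49786376953125), (35.85106658935547, 28.816587448120117), 42.991188049316406)
scene dockplate 22 [ 0.4281 -0.1782  0.0253] [ 0.415 -0.432  0.001] [ 0.599 -0.146  0.033] ((500.09130859375, -295.6260070800781), (25.639453887939453, 335.5995788574219), 31.729745864868164)
scene greenbase 418 [0.5204 0.2486 0.0067] [0.461 0.203 0.003] [0.624 0.288 0.011] ((542.4600830078125, 240.85226440429688), (78.77910614013672, 158.18533325195312), 83.46389770507812)
scene greenhigh 36 [0.5916 0.2365 0.0474] [0.529 0.219 0.024] [0.609 0.255 0.06 ] ((568.5439453125, 240.53707885742188), (32.33007049560547, 79.02865600585938), 82.01010131835938)
dock top 299 ((474.59820556640625, -101.86433410644531), (201.35581970214844, 121.65116882324219), 87.1012954711914) 0.04813594181484471
bottle [ 0.499 -0.438  0.14 ]
puckR [ 0.406 -0.351  0.022]
puck2 [0.373 0.396 0.018]
puck3 [0.61  0.484 0.018]
red [0.698 0.132 0.012]
vial [0.653 0.415 0.046]
cyl [0.742 0.204 0.116]
```

View pics/z1.png

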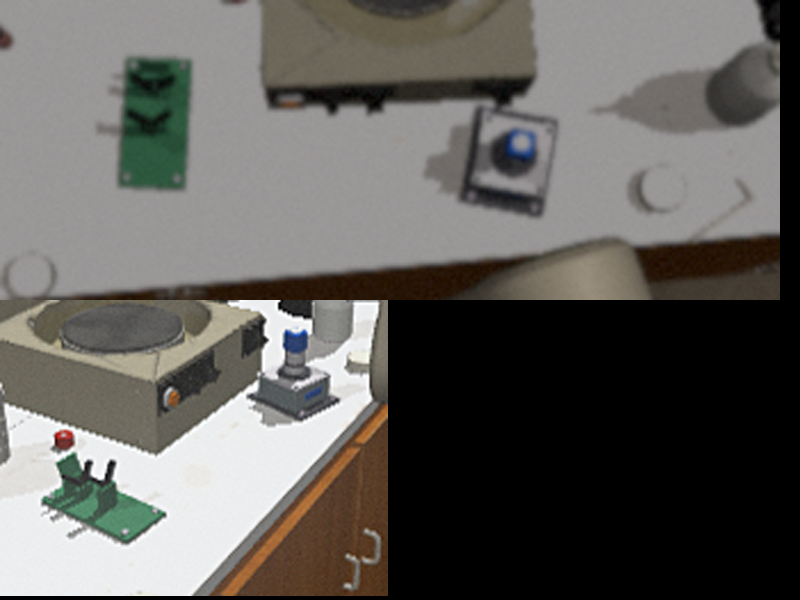

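```bash
python3 -m inch '[[[29,41,4],[0,0,0]],[[29,41,4],[0,0,0]],[[29,41,4],[0,0,0]],[[29,41,4],[0,0,0]],[[29,41,4],[0,0,0]]]' && python3 -m inch '[[[29,41,0],[0,0,0]],[[29,41,0],[0,0,0]],[[0,0,0],[0,0,0]],[[0,0,0],[0,0,0]]]'; python3 - <<'E'
from h import *
o=manip.get_obs();print(rot(o["tcp_rot"]).as_matrix().round(3),o["q"].round(3))
c=cam("wrist");save(c,"w1.png");print(c["M"].round(3))
E
```

```text
t: 0.52
eef_pos: [0.3239, -0.3665, 0.2476]
tcp_rot: [0.581, 0.402, 0.582, -0.402]
ft_force: [1.7, 0.3, -0.4]
finger_gap: 0.0855
t: 0.85
eef_pos: [0.3725, -0.2982, 0.2478]
tcp_rot: [0.583, 0.4, 0.583, -0.4]
ft_force: [-0.5, 0.3, 0.2]
finger_gap: 0.0855
[[-0.     0.933  0.359]
 [ 0.     0.359 -0.933]
 [-1.    -0.    -0.   ]] [-0.843  0.119 -0.16   1.292 -0.     1.931]
[[ 0.359 -0.891 -0.277  0.444]
 [-0.933 -0.343 -0.106 -0.271]
 [-0.001  0.296 -0.955  0.391]
 [ 0.     0.     0.     1.   ]]
```

View pics/w1.png

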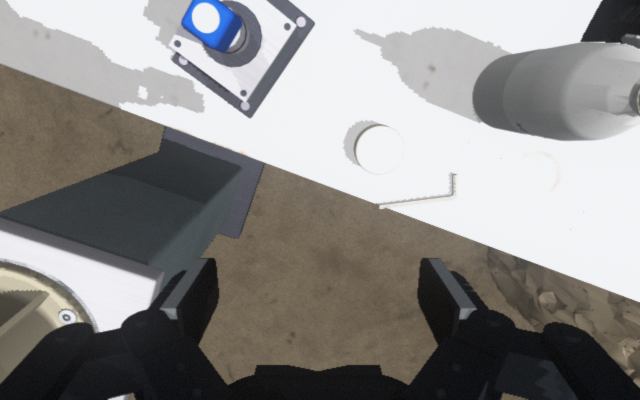

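Wrist view: blue head at (210,22) with a white dot on top, dock around it, puck_right at (380,148), bottle right. Move nearer and measure the head.

```bash
python3 -m inch '[[[15,40,0],[0,0,0]],[[15,40,0],[0,0,0]],[[10,20,0],[0,0,0]],[[0,0,0],[0,0,0]],[[0,0,0],[0,0,0]]]'; python3 - <<'E'
from h import *
c=cam("wrist");save(c,"w2.png")
P=cloud(c);hsv=cv2.cvtColor(c["pixels"],cv2.COLOR_RGB2HSV)
m=((cv2.inRange(hsv,(100,90,40),(130,255,255))>0)|(P[...,2]>.119))&(P[...,2]>.08)&(P[...,2]<.13)&(P[...,0]>.4)&(P[...,0]<.52)&(P[...,1]<-.1)&(P[...,1]>-.25)
k=m&(abs(P[...,2]-.124)<.004)
Q=P[k];print("top",len(Q),Q.mean(0).round(4),cv2.minAreaRect((Q[:,:2]*1000).astype(np.float32)))
n=(k*255).astype(np.uint8);cs,_=cv2.findContours(n,0,2);cc=max(cs,key=cv2.contourArea)[:,0]
W=plane(c,cc,.124)[:,:2]*1000;print("plane",cv2.minAreaRect(W.astype(np.float32)))
d=(abs(P[...,2]-.048)<.003)&(P[...,0]>.38)&(P[...,0]<.53)&(P[...,1]<-.08)&(P[...,1]>-.28)
Q=P[d];print("dock",len(Q),Q[:,2].mean(),cv2.minAreaRect((Q[:,:2]*1000).astype(np.float32)))
o=manip.get_obs();print(o["eef_pos"],o["ft_force"])
E
```

```text
t: 1.32
eef_pos: [0.4106, -0.2029, 0.2477]
tcp_rot: [0.582, 0.402, 0.582, -0.402]
ft_force: [-0.6, -0.1, 0.4]
finger_gap: 0.0854
top 1511 [ 0.4613 -0.1797  0.1243] ((460.7710266113281, -179.8216552734375), (29.83036994934082, 29.955074310302734), 75.24502563476562)
plane ((461.0523986816406, -179.8033905029297), (29.542539596557617, 29.492637634277344), 75.16752624511719)
dock 5086 0.048578685892795764 ((460.69671630859375, -179.87808227539062), (84.09710693359375, 84.19160461425781), 74.1757583618164)
[ 0.41050285 -0.20346935  0.24768397] [-0.69991585 -0.26520741  0.40359035]
```

View pics/w2.png

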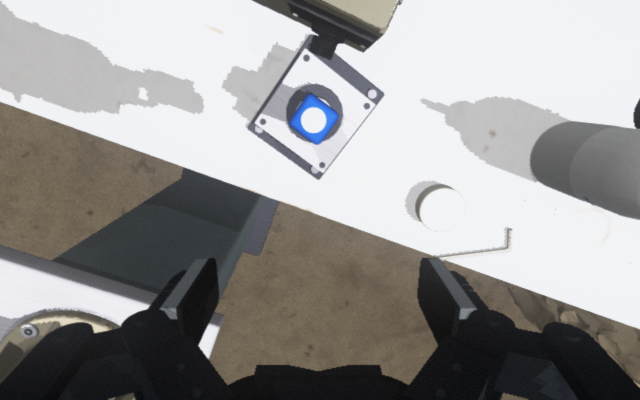

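Head top is at (0.461,-0.180,0.124), 29.7 mm square, with yaw 75°. The dock centre and yaw agree (84 mm housing). Rotate the jaws by 143° about z (keeps joint 6 mid-range), moving over the head.

```bash
for i in 1 2 3 4; do python3 -m inch '[[[2.5,1.2,0],[0,0,7.15]],[[2.5,1.2,0],[0,0,7.15]],[[2.5,1.2,0],[0,0,7.15]],[[2.5,1.2,0],[0,0,7.15]],[[2.5,1.2,0],[0,0,7.15]]]' >/dev/null; done; python3 -m inch '[[[0,0,0],[0,0,0]],[[0,0,0],[0,0,0]],[[0,0,0],[0,0,0]]]'; python3 - <<'E'
from h import *
o=manip.get_obs();m=rot(o["tcp_rot"]).as_matrix();print(m.round(3),np.degrees(np.arctan2(m[1,2],m[0,2])),o["q"].round(3),o["eef_pos"])
c=cam("wrist");save(c,"w3.png");print(c["M"].round(3))
P=cloud(c)
Q=P[(abs(P[...,2]-.124)<.004)&(abs(P[...,0]-.46)<.05)&(abs(P[...,1]+.18)<.05)]
if len(Q)>9:print("top",len(Q),Q.mean(0).round(4),cv2.minAreaRect((Q[:,:2]*1000).astype(np.float32)))
Q=P[(P[...,2]>.06)&(P[...,0]>.515)&(abs(P[...,1]+.18)<.1)&(P[...,2]<.5)]
if len(Q): print("grinder",len(Q),Q.min(0),Q.max(0))
E
```

```text
t: 3.28
eef_pos: [0.4604, -0.1794, 0.2477]
tcp_rot: [0.567, -0.423, 0.567, 0.423]
ft_force: [1.0, 0.1, -0.2]
finger_gap: 0.0854
[[-0.    -0.959  0.285]
 [ 0.     0.285  0.959]
 [-1.     0.    -0.   ]] 73.44019192368823 [-0.534  0.152 -0.122  1.297 -0.    -0.245] [ 0.46041526 -0.17943007  0.24767391]
[[ 0.285  0.916  0.282  0.389]
 [ 0.959 -0.272 -0.084 -0.158]
 [ 0.     0.295 -0.956  0.391]
 [ 0.     0.     0.     1.   ]]
top 1263 [ 0.4597 -0.18    0.1242] ((460.98309326171875, -180.2836151123047), (29.9418888092041, 30.10858917236328), 75.46653747558594)
grinder 14991 [ 0.51511079 -0.21177492  0.06000114] [ 0.69459567 -0.08001508  0.13701967]
```

```bash
python3 -m inch '[[[0.5,-0.7,-39],[0,0,1.8]],[[0,0,-39],[0,0,0]],[[0,0,-39],[0,0,0]],[[0,0,-20],[0,0,0]],[[0,0,-19],[0,0,0]]]' && python3 -m inch '[[[0,0,0],[0,0,0]],[[0,0,0],[0,0,0]],[[0,0,0],[0,0,0]]]' && python3 -m inch '[[[0,0,0],[0,0,0]],[[0,0,0],[0,0,0]],[[0,0,0],[0,0,0]],[[0,0,0],[0,0,0]],[[0,0,0],[0,0,0]]]' -1 50 &&  python3 -m inch '[[[0,0,0],[0,0,0]],[[0,0,0],[0,0,0]],[[0,0,0],[0,0,0]],[[0,0,0],[0,0,0]]]'
```

```text
t: 3.75
eef_pos: [0.4598, -0.1785, 0.0896]
tcp_rot: [0.559, -0.431, 0.56, 0.433]
ft_force: [-0.8, -0.3, 0.9]
finger_gap: 0.0847
t: 4.0
eef_pos: [0.462, -0.1795, 0.093]
tcp_rot: [0.559, -0.433, 0.559, 0.432]
ft_force: [-0.6, -0.1, 0.8]
finger_gap: 0.0857
t: 4.42
eef_pos: [0.4617, -0.1792, 0.0925]
tcp_rot: [0.559, -0.433, 0.559, 0.433]
ft_force: [0.4, 0.1, 3.4]
finger_gap: 0.0293
t: 4.75
eef_pos: [0.4617, -0.1792, 0.0925]
tcp_rot: [0.559, -0.433, 0.559, 0.433]
ft_force: [0.7, 0.0, 5.5]
finger_gap: 0.0293
```

```bash
python3 -m inch '[[[0,0,2],[0,0,0]],[[0,0,2],[0,0,0]],[[0,0,1],[0,0,0]],[[0,0,0],[0,0,0]],[[0,0,0],[0,0,0]]]'; python3 -m inch '[[[0,0,1],[0,0,0]],[[0,0,0],[0,0,0]],[[0,0,0],[0,0,0]]]'
```

```text
t: 5.17
eef_pos: [0.4607, -0.1785, 0.0959]
tcp_rot: [0.559, -0.432, 0.559, 0.434]
ft_force: [0.6, -0.0, -8.8]
finger_gap: 0.0294
t: 5.42
eef_pos: [0.4607, -0.1785, 0.0971]
tcp_rot: [0.559, -0.432, 0.559, 0.434]
ft_force: [1.1, -0.9, -11.9]
finger_gap: 0.0294
```

Blocked (spring force rising). Let down, turn left 20°, pull gently again.

```bash
python3 -m inch '[[[0,0,-3],[0,0,0]],[[0,0,-3],[0,0,0]],[[0,0,0],[0,0,0]],[[0,0,0],[0,0,5]],[[0,0,0],[0,0,5]]]'; python3 -m inch '[[[0,0,0],[0,0,5]],[[0,0,0],[0,0,5]],[[0,0,0],[0,0,0]],[[0,0,0],[0,0,0]]]';python3 -m inch '[[[0,0,2],[0,0,0]],[[0,0,2],[0,0,0]],[[0,0,1],[0,0,0]],[[0,0,0],[0,0,0]],[[0,0,0],[0,0,0]]]'; python3 -m inch '[[[0,0,1],[0,0,0]],[[0,0,0],[0,0,0]],[[0,0,0],[0,0,0]]]'
```

```text
t: 5.83
eef_pos: [0.4622, -0.1794, 0.0928]
tcp_rot: [0.518, -0.482, 0.518, 0.48]
ft_force: [0.0, 0.5, -1.4]
finger_gap: 0.0297
t: 6.17
eef_pos: [0.462, -0.1793, 0.0926]
tcp_rot: [-0.476, 0.524, -0.476, -0.522]
ft_force: [-0.1, -0.7, -0.3]
finger_gap: 0.0291
t: 6.58
eef_pos: [0.4612, -0.1789, 0.0963]
tcp_rot: [0.475, -0.523, 0.475, 0.524]
ft_force: [1.7, -1.0, -10.4]
finger_gap: 0.0289
t: 6.83
eef_pos: [0.4612, -0.1789, 0.0974]
tcp_rot: [0.475, -0.523, 0.475, 0.524]
ft_force: [2.8, -1.7, -13.1]
finger_gap: 0.0295
```

Still blocked. Another 20° left.

```bash
python3 -m inch '[[[0,0,-3],[0,0,0]],[[0,0,-3],[0,0,0]],[[0,0,0],[0,0,0]],[[0,0,0],[0,0,5]],[[0,0,0],[0,0,5]]]'; python3 -m inch '[[[0,0,0],[0,0,5]],[[0,0,0],[0,0,5]],[[0,0,0],[0,0,0]],[[0,0,0],[0,0,0]]]';python3 -m inch '[[[0,0,2],[0,0,0]],[[0,0,2],[0,0,0]],[[0,0,1],[0,0,0]],[[0,0,0],[0,0,0]],[[0,0,0],[0,0,0]]]'; python3 -m inch '[[[0,0,1],[0,0,0]],[[0,0,0],[0,0,0]],[[0,0,0],[0,0,0]]]'
```

```text
t: 7.25
eef_pos: [0.4616, -0.179, 0.0926]
tcp_rot: [-0.427, 0.564, -0.427, -0.564]
ft_force: [0.4, -0.3, -2.2]
finger_gap: 0.0294
t: 7.58
eef_pos: [0.4615, -0.179, 0.0926]
tcp_rot: [-0.378, 0.598, -0.378, -0.597]
ft_force: [-0.7, -0.6, 0.8]
finger_gap: 0.0287
t: 8.0
eef_pos: [0.4612, -0.1788, 0.0962]
tcp_rot: [0.377, -0.598, 0.377, 0.598]
ft_force: [1.8, -1.7, -10.4]
finger_gap: 0.0293
t: 8.25
eef_pos: [0.4611, -0.1788, 0.0974]
tcp_rot: [0.377, -0.598, 0.377, 0.598]
ft_force: [2.8, -1.1, -12.2]
finger_gap: 0.0293
```

Blocked at +20° and +40°. Go right, to −20°.

```bash
python3 -m inch '[[[0,0,-3],[0,0,0]],[[0,0,-3],[0,0,0]],[[0,0,0],[0,0,0]],[[0,0,0],[0,0,-6]],[[0,0,0],[0,0,-6]]]'; python3 -m inch '[[[0,0,0],[0,0,-6]],[[0,0,0],[0,0,-6]],[[0,0,0],[0,0,-6]],[[0,0,0],[0,0,-6]],[[0,0,0],[0,0,-6]]]'; python3 -m inch '[[[0,0,0],[0,0,-6]],[[0,0,0],[0,0,-6]],[[0,0,0],[0,0,-6]],[[0,0,0],[0,0,0]],[[0,0,0],[0,0,0]]]';python3 -m inch '[[[0,0,2],[0,0,0]],[[0,0,2],[0,0,0]],[[0,0,1],[0,0,0]],[[0,0,0],[0,0,0]],[[0,0,0],[0,0,0]]]'; python3 -m inch '[[[0,0,1],[0,0,0]],[[0,0,0],[0,0,0]],[[0,0,0],[0,0,0]]]'
```

```text
t: 8.67
eef_pos: [0.4618, -0.1791, 0.0927]
tcp_rot: [-0.439, 0.555, -0.439, -0.554]
ft_force: [-0.5, 0.3, -1.5]
finger_gap: 0.0292
t: 9.08
eef_pos: [0.4618, -0.1792, 0.0927]
tcp_rot: [0.568, -0.422, 0.567, 0.421]
ft_force: [0.2, 0.2, -1.9]
finger_gap: 0.0292
t: 9.5
eef_pos: [0.4618, -0.1792, 0.0926]
tcp_rot: [0.626, -0.331, 0.625, 0.33]
ft_force: [0.7, 0.3, -0.5]
finger_gap: 0.0292
t: 9.92
eef_pos: [0.4614, -0.1789, 0.097]
tcp_rot: [0.626, -0.33, 0.626, 0.329]
ft_force: [-0.6, -0.6, -2.5]
finger_gap: 0.0291
t: 10.17
eef_pos: [0.4614, -0.1789, 0.0979]
tcp_rot: [0.626, -0.329, 0.626, 0.329]
ft_force: [0.3, -0.4, -1.4]
finger_gap: 0.0293
```

Free at −20°: only the weight is felt. Raise it clear, checking force on the way.

```bash
python3 -m inch '[[[0,0,3],[0,0,0]],[[0,0,3],[0,0,0]],[[0,0,3],[0,0,0]],[[0,0,3],[0,0,0]],[[0,0,0],[0,0,0]]]'; python3 -m inch '[[[0,0,7],[0,0,0]],[[0,0,8],[0,0,0]],[[0,0,10],[0,0,0]],[[0,0,15],[0,0,0]],[[0,0,20],[0,0,0]]]';  python3 -m inch '[[[0,0,20],[0,0,0]],[[0,0,20],[0,0,0]],[[0,0,15],[0,0,0]],[[0,0,0],[0,0,0]],[[0,0,0],[0,0,0]]]'
```

```text
t: 10.58
eef_pos: [0.4618, -0.1792, 0.1108]
tcp_rot: [0.626, -0.33, 0.625, 0.329]
ft_force: [0.5, 0.1, -2.0]
finger_gap: 0.0295
t: 11.0
eef_pos: [0.4607, -0.1785, 0.1703]
tcp_rot: [0.625, -0.329, 0.626, 0.33]
ft_force: [0.7, -0.0, -2.2]
finger_gap: 0.0294
t: 11.42
eef_pos: [0.462, -0.1793, 0.2261]
tcp_rot: [0.626, -0.33, 0.625, 0.329]
ft_force: [0.1, -0.1, -3.0]
finger_gap: 0.0292
```

```bash
python3 - <<'E'
from h import *
import pickle
a,b=pickle.load(open("c0.pkl","rb"))
P=cloud(a);p=a["pixels"]
# table edge: near bench points; grinder extent; tall things near y .1-.5
k=(abs(P[...,2])<.01)
for y in (.1,.24,.34,.4):
    Q=P[k&(abs(P[...,1]-y)<.01)];print("edge",y,Q[:,0].min().round(3))
Q=P[(P[...,2]>.06)&(P[...,2]<.3)&(P[...,0]>.5)&(P[...,0]<.6)&(abs(P[...,1])<.3)];print("grinder",Q.min(0),Q.max(0))
for y in np.arange(.1,.5,.05):
    Q=P[(P[...,2]>.05)&(P[...,2]<.5)&(P[...,0]>.38)&(abs(P[...,1]-y)<.025)&(P[...,0]<.9)]
    print(y.round(2),len(Q),Q.min(0).round(3) if len(Q) else "",Q.max(0).round(3) if len(Q) else "")
E
```

```text
edge 0.1 -0.128
edge 0.24 0.345
edge 0.34 0.344
edge 0.4 0.396
grinder [ 0.50442559 -0.20593024  0.060059  ] [0.59998441 0.2649656  0.14564837]
0.1 739 [0.526 0.075 0.056] [0.9   0.106 0.259]
0.15 0  
0.2 189 [0.53  0.188 0.051] [0.783 0.225 0.126]
0.25 66 [0.526 0.226 0.05 ] [0.772 0.265 0.125]
0.3 484 [0.729 0.283 0.05 ] [0.876 0.325 0.221]
0.35 373 [0.726 0.326 0.051] [0.8   0.374 0.223]
0.4 14 [0.649 0.377 0.05 ] [0.852 0.424 0.145]
0.45 4 [0.656 0.425 0.053] [0.844 0.465 0.061]
```

```bash
for i in 1 2; do python3 -m inch '[[[-2.5,39,0],[0,0,5.5]],[[-2.5,39,0],[0,0,5.5]],[[-2.5,39,0],[0,0,5.5]],[[-2.5,39,0],[0,0,5.5]],[[-2.5,39,0],[0,0,5.5]]]' >/dev/null; done; python3 -m inch '[[[-2.5,39,0],[0,0,5.5]],[[-2.5,39,0],[0,0,5.5]],[[-2,39,0],[0,0,5.5]],[[0,0,0],[0,0,0]],[[0,0,0],[0,0,0]]]';  python3 -m inch '[[[0,0,0],[0,0,0]],[[0,0,0],[0,0,0]]]'; python3 - <<'E'
from h import *
o=manip.get_obs();m=rot(o["tcp_rot"]).as_matrix();print(m.round(3),np.degrees(np.arctan2(m[1,2],m[0,2])),o["q"].round(3),o["eef_pos"],o["ft_force"])
E
```

```text
t: 12.67
eef_pos: [0.428, 0.3296, 0.223]
tcp_rot: [0.313, -0.633, 0.315, 0.634]
ft_force: [0.2, -0.9, -1.8]
finger_gap: 0.0293
t: 12.83
eef_pos: [0.429, 0.3269, 0.2241]
tcp_rot: [0.315, -0.632, 0.316, 0.633]
ft_force: [-0.2, -0.7, -0.7]
finger_gap: 0.0292
[[-0.002 -0.799 -0.601]
 [-0.001 -0.601  0.799]
 [-1.     0.002  0.   ]] 126.93484586416143 [ 0.502  0.248 -0.06   1.265 -0.    -0.142] [0.4289845  0.32690374 0.22408785] [-0.19091665 -0.69663251 -0.74815727]
```

```bash
python3 -m inch '[[[0,0,-38],[0,0,0]],[[0,0,-38],[0,0,0]],[[0,0,-35],[0,0,0]],[[0,0,-17],[0,0,0]],[[0,0,-6],[0,0,0]]]'; python3 -m inch '[[[0,0,-2],[0,0,0]],[[0,0,0],[0,0,0]],[[0,0,0],[0,0,0]]]';python3 -m inch '[[[0,0,-1.5],[0,0,0]],[[0,0,0],[0,0,0]],[[0,0,0],[0,0,0]]]'; python3 -m inch '[[[0,0,-1.5],[0,0,0]],[[0,0,0],[0,0,0]],[[0,0,0],[0,0,0]]]'
```

```text
t: 13.25
eef_pos: [0.4271, 0.325, 0.0873]
tcp_rot: [0.314, -0.631, 0.318, 0.634]
ft_force: [-0.6, -0.2, -2.0]
finger_gap: 0.0294
t: 13.5
eef_pos: [0.4308, 0.3283, 0.0906]
tcp_rot: [-0.317, 0.633, -0.315, -0.632]
ft_force: [-0.3, 0.0, -1.3]
finger_gap: 0.0293
t: 13.75
eef_pos: [0.4299, 0.3284, 0.0883]
tcp_rot: [-0.316, 0.633, -0.315, -0.633]
ft_force: [-0.0, -0.3, -2.8]
finger_gap: 0.0296
t: 14.0
eef_pos: [0.4292, 0.3282, 0.0859]
tcp_rot: [0.315, -0.633, 0.315, 0.633]
ft_force: [0.4, 0.5, -2.1]
finger_gap: 0.0294
```

```bash
python3 -m inch '[[[0,0,-1],[0,0,0]],[[0,0,0],[0,0,0]],[[0,0,0],[0,0,0]]]';python3 -m inch '[[[0,0,-0.6],[0,0,0]],[[0,0,0],[0,0,0]],[[0,0,0],[0,0,0]]]'; python3 -m inch '[[[0,0,-0.6],[0,0,0]],[[0,0,0],[0,0,0]],[[0,0,0],[0,0,0]]]'
```

```text
t: 14.25
eef_pos: [0.4292, 0.3281, 0.0847]
tcp_rot: [0.315, -0.633, 0.315, 0.633]
ft_force: [0.0, -0.1, -1.6]
finger_gap: 0.0294
t: 14.5
eef_pos: [0.4294, 0.3281, 0.0845]
tcp_rot: [-0.315, 0.633, -0.315, -0.633]
ft_force: [-0.3, -0.0, 0.5]
finger_gap: 0.0292
t: 14.75
eef_pos: [0.4295, 0.3282, 0.0844]
tcp_rot: [-0.316, 0.633, -0.315, -0.633]
ft_force: [-1.4, -0.8, 6.2]
finger_gap: 0.0294
```

On the bench. Let go and go up; then look at the capsule and at the cradle.

```bash
python3 -m inch '[[[0,0,0],[0,0,0]],[[0,0,0],[0,0,0]],[[0,0,0],[0,0,0]],[[0,0,0],[0,0,0]],[[0,0,0],[0,0,0]]]' 1; python3 -m inch '[[[0,0,10],[0,0,0]],[[0,0,30],[0,0,0]],[[0,0,40],[0,0,0]],[[0,0,40],[0,0,0]],[[0,0,40],[0,0,0]]]'; python3 -m inch '[[[-20,-10,30],[0,0,0]],[[-20,-10,20],[0,0,0]],[[0,0,0],[0,0,0]],[[0,0,0],[0,0,0]],[[0,0,0],[0,0,0]]]'; python3 - <<'E'
from h import *
c=cam("wrist");save(c,"w4.png");print(c["M"].round(3))
P=cloud(c);np.save("p4.npy",P);np.save("i4.npy",c["pixels"])
Q=P[(abs(P[...,2]-.116)<.004)&(abs(P[...,0]-.43)<.05)&(abs(P[...,1]-.33)<.05)]
print("top",len(Q),Q.mean(0).round(4),cv2.minAreaRect((Q[:,:2]*1000).astype(np.float32)))
E
```

```text
t: 15.17
eef_pos: [0.4293, 0.3281, 0.0835]
tcp_rot: [0.315, -0.633, 0.315, 0.633]
ft_force: [-0.7, -0.3, -0.4]
finger_gap: 0.0853
t: 15.58
eef_pos: [0.4288, 0.3278, 0.246]
tcp_rot: [0.315, -0.633, 0.315, 0.633]
ft_force: [0.2, 0.5, -0.1]
finger_gap: 0.0853
t: 16.0
eef_pos: [0.3895, 0.3082, 0.2936]
tcp_rot: [-0.316, 0.633, -0.315, -0.633]
ft_force: [-0.7, 0.2, 0.0]
finger_gap: 0.0853
[[-0.602  0.763  0.236  0.33 ]
 [ 0.798  0.575  0.179  0.263]
 [ 0.001  0.296 -0.955  0.437]
 [ 0.     0.     0.     1.   ]]
top 816 [0.4288 0.3262 0.1163] ((429.47442626953125, 326.4471435546875), (28.750551223754883, 29.265884399414062), 37.291812896728516)
```

View pics/w4.png

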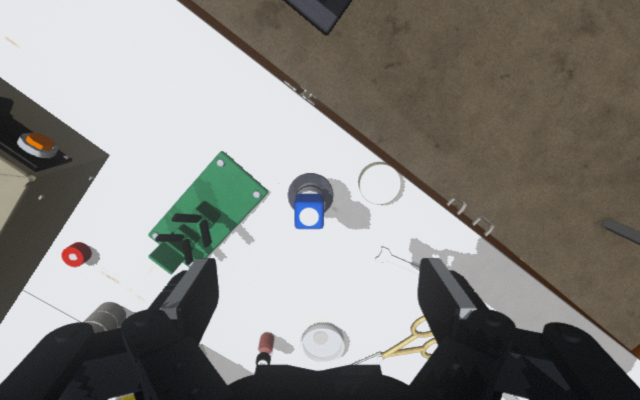

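Capsule stands upright at (0.429,0.327), yaw 37°. Cradle at px (208,210), stop plate at the far end (180,250). Now its pose from this view.

```bash
python3 - <<'E'
from h import *
P=np.load("p4.npy");I=np.load("i4.npy");hsv=cv2.cvtColor(I,cv2.COLOR_RGB2HSV)
reg=(P[...,0]>.4)&(P[...,0]<.68)&(P[...,1]>.15)&(P[...,1]<.29)
g=cv2.inRange(hsv,(50,80,20),(90,255,255))>0
base=reg&(abs(P[...,2]-.008)<.004)&g
Q=P[base];r=cv2.minAreaRect((Q[:,:2]*1000).astype(np.float32));print("base",len(Q),Q[:,2].mean(),r)
bx=cv2.boxPoints(r);print(bx)
th=np.radians(-6.3);
o=np.array(r[0])/1000
# far pieces in cradle frame
ang=r[2] if r[1][0]>r[1][1] else r[2]-90
ang=(ang+90)%180-90;print("yaw",ang);th=np.radians(ang)
x=(P[...,0]-o[0])*np.cos(th)+(P[...,1]-o[1])*np.sin(th);y=-(P[...,0]-o[0])*np.sin(th)+(P[...,1]-o[1])*np.cos(th)
hi=reg&(P[...,2]>.02)
for nm,m in (("green",hi&g),("black",hi&(I.max(-1)<60))):
    print(nm,m.sum())
    for a in np.arange(-.02,.1,.006):
        k=m&(x>=a)&(x<a+.006)
        if k.sum()>2: print(a.round(3),k.sum(),"y",y[k].min().round(3),y[k].max().round(3),"z",P[...,2][k].min().round(3),P[...,2][k].max().round(3))
E
```

```text
base 4586 0.008352588406124604 ((542.57373046875, 238.78875732421875), (77.98181915283203, 157.72222900390625), 83.41563415527344)
[[459.76184 209.09772]
 [616.4437  191.01233]
 [625.3856  268.4798 ]
 [468.70374 286.5652 ]]
yaw -6.5843658447265625
green 1066
-0.014 177 y -0.016 0.015 z 0.021 0.057
-0.008 31 y -0.015 0.026 z 0.042 0.066
-0.002 27 y -0.026 0.013 z 0.046 0.065
0.004 7 y -0.026 0.022 z 0.053 0.064
0.028 85 y -0.014 0.015 z 0.02 0.034
0.034 58 y -0.017 0.023 z 0.026 0.049
0.046 42 y -0.021 0.021 z 0.03 0.048
0.052 237 y -0.018 0.018 z 0.025 0.047
0.058 329 y -0.018 0.016 z 0.036 0.062
0.064 70 y -0.017 0.017 z 0.055 0.062
black 13582
-0.014 196 y -0.015 0.016 z 0.02 0.062
-0.008 191 y -0.025 0.025 z 0.042 0.07
-0.002 84 y -0.024 0.026 z 0.052 0.068
0.004 5 y -0.022 0.025 z 0.062 0.065
0.028 30 y -0.01 0.013 z 0.02 0.037
0.034 162 y -0.023 0.024 z 0.026 0.051
0.04 139 y -0.025 0.025 z 0.028 0.053
0.046 48 y -0.024 0.024 z 0.02 0.051
0.052 12 y -0.01 0.009 z 0.02 0.03
```

```bash
python3 - <<'E'
from h import *
P=np.load("p4.npy");I=np.load("i4.npy");hsv=cv2.cvtColor(I,cv2.COLOR_RGB2HSV)
g=cv2.inRange(hsv,(50,80,20),(90,255,255))>0
th=np.radians(-6.58);o=[.5426,.2388]
x=(P[...,0]-o[0])*np.cos(th)+(P[...,1]-o[1])*np.sin(th);y=-(P[...,0]-o[0])*np.sin(th)+(P[...,1]-o[1])*np.cos(th);z=P[...,2]
s=x*np.cos(.349)-z*np.sin(.349)
b=I.max(-1)<60
for nm,k in (("stop",g&(x>.044)&(x<.08)&(z>.035)&(abs(y)<.02)),("black",b&(z>.035)&(z<.09)&(x>-.03)&(x<.08)&(abs(y)<.03))):
    h,e=np.histogram(s[k]*1000,bins=np.arange(-50,60,2));print(nm,[(int(a),int(c)) for a,c in zip(e,h) if c])
E
```

```text
stop [(28, 3), (30, 5), (32, 1), (36, 11), (38, 361), (40, 200), (42, 3)]
black [(-30, 21), (-28, 157), (-26, 71), (-24, 45), (-22, 51), (-20, 37), (-18, 8), (18, 21), (20, 111), (22, 39), (24, 38), (26, 27), (28, 25), (30, 5)]
```

Cradle: base centre (0.5426,0.2388), yaw −6.6°. The stop and both saddles agree, which gives foot place (0.5985,0.232,0.048) and head place (0.506,0.243,0.082). Now lean the tool 35° back for the slanted regrasp.

```bash
python3 -m inch '[[[14,9,-15],[-4.24,5.57,0]],[[14,9,-15],[-4.24,5.57,0]],[[14,9,-15],[-4.24,5.57,0]],[[14,9,-15],[-4.24,5.57,0]],[[14,9,-15],[-4.24,5.57,0]]]' 1 80; python3 -m inch '[[[0,0,0],[0,0,0]],[[0,0,0],[0,0,0]],[[0,0,0],[0,0,0]]]'; cat > st.py <<'E'
from h import *
import sys
o=manip.get_obs();m=rot(o["tcp_rot"]).as_matrix()
print("d",m[:,0].round(3),"jaw",m[:,2].round(3),"q",o["q"].round(3),"tcp",(o["eef_pos"]*1000).round(1))
if len(sys.argv)>3: print("to go mm",(np.array([float(v) for v in sys.argv[1:4]])-o["eef_pos"]*1000).round(1))
E
python3 st.py 461.3 351.7 165.1
```

```text
t: 16.47
eef_pos: [0.4564, 0.3509, 0.2206]
tcp_rot: [0.122, -0.517, 0.483, 0.696]
ft_force: [1.8, 0.1, 0.6]
finger_gap: 0.0856
t: 16.72
eef_pos: [0.4555, 0.3505, 0.2217]
tcp_rot: [0.123, -0.518, 0.482, 0.696]
ft_force: [0.1, 0.0, 1.3]
finger_gap: 0.0854
d [-0.433 -0.328 -0.84 ] jaw [-0.602  0.798 -0.002] q [ 0.546  0.872  0.798  2.069 -0.056 -0.084] tcp [455.5 350.5 221.7]
to go mm [  5.8   1.2 -56.6]
```

```bash
python3 -m inch '[[[2,0,-28],[0,0,0]],[[2.3,0,-27],[0,0,0]],[[0,0,0],[0,0,0]],[[0,0,0],[0,0,0]]]'; python3 -m inch '[[[-9.7,-7.4,-18.9],[0,0,0]],[[-9.7,-7.4,-18.9],[0,0,0]],[[0,0,0],[0,0,0]],[[0,0,0],[0,0,0]]]'; python3 st.py 420.8 320.8 91; python3 - <<'E'
from h import *
c=cam("wrist");save(c,"w5.png")
E
```

```text
t: 17.05
eef_pos: [0.459, 0.3501, 0.1759]
tcp_rot: [0.127, -0.521, 0.479, 0.695]
ft_force: [-0.5, -0.2, 1.1]
finger_gap: 0.0851
t: 17.38
eef_pos: [0.4402, 0.3357, 0.1365]
tcp_rot: [0.126, -0.521, 0.48, 0.695]
ft_force: [-0.4, -0.1, -0.0]
finger_gap: 0.085
d [-0.426 -0.324 -0.844] jaw [-0.603  0.798 -0.003] q [ 0.539  0.82   0.494  1.808 -0.06  -0.09 ] tcp [440.2 335.7 136.5]
to go mm [-19.4 -14.9 -45.5]
```

View pics/w5.png

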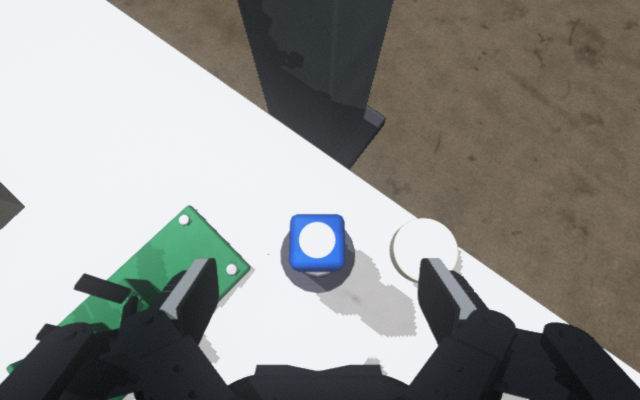

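Head (318,240) is centred between the fingers; fingers well above the puck. Finish the approach and close.

```bash
python3 -m inch '[[[-6.5,-5,-15],[0,0,0]],[[-6.5,-5,-15],[0,0,0]],[[-6.5,-5,-14],[0,0,0]],[[0,0,0],[0,0,0]],[[0,0,0],[0,0,0]]]'; python3 st.py 420.8 320.8 91;
```

```text
t: 17.85
eef_pos: [0.4221, 0.3216, 0.0898]
tcp_rot: [0.125, -0.52, 0.48, 0.695]
ft_force: [-0.1, 0.7, 0.4]
finger_gap: 0.0855
d [-0.427 -0.325 -0.844] jaw [-0.603  0.798 -0.002] q [ 0.535  0.798  0.334  1.671 -0.062 -0.093] tcp [422.1 321.6  89.8]
to go mm [-1.3 -0.8  1.2]
```

```bash
python3 -m inch '[[[0,0,1.5],[0,0,0]],[[0,0,0],[0,0,0]]]'; python3 -m inch '[[[0,0,0],[0,0,0]],[[0,0,0],[0,0,0]],[[0,0,0],[0,0,0]],[[0,0,0],[0,0,0]],[[0,0,0],[0,0,0]]]' -1 80;  python3 -m inch '[[[0,0,0],[0,0,0]],[[0,0,0],[0,0,0]],[[0,0,0],[0,0,0]]]'; python3 -m inch '[[[0,0,10],[0,0,0]],[[0,0,30],[0,0,0]],[[0,0,30],[0,0,0]],[[0,0,0],[0,0,0]],[[0,0,0],[0,0,0]]]'; python3 st.py
```

```text
t: 18.02
eef_pos: [0.4226, 0.3218, 0.0911]
tcp_rot: [0.126, -0.52, 0.48, 0.695]
ft_force: [0.5, 0.5, 0.0]
finger_gap: 0.0854
t: 18.43
eef_pos: [0.4211, 0.3209, 0.0895]
tcp_rot: [0.125, -0.519, 0.481, 0.695]
ft_force: [0.2, -0.2, 0.6]
finger_gap: 0.029
t: 18.68
eef_pos: [0.4212, 0.3209, 0.0894]
tcp_rot: [0.125, -0.52, 0.481, 0.695]
ft_force: [0.5, 0.4, 2.0]
finger_gap: 0.0287
t: 19.1
eef_pos: [0.422, 0.3215, 0.1608]
tcp_rot: [0.126, -0.521, 0.48, 0.695]
ft_force: [0.5, 0.9, -2.8]
finger_gap: 0.0285
d [-0.426 -0.324 -0.844] jaw [-0.603  0.798 -0.003] q [ 0.535  0.756  0.432  1.81  -0.062 -0.093] tcp [422.  321.5 160.8]
```

```bash
python3 -m inch '[[[0,0,30],[0,0,0]],[[0,0,30],[0,0,0]],[[13,-11,0],[0,0,-6.27]],[[13,-11,0],[0,0,-6.27]],[[13,-11,0],[0,0,-6.27]]]' >/dev/null; python3 -m inch '[[[13,-11,0],[0,0,-6.27]],[[13,-11,0],[0,0,-6.27]],[[13,-12,0],[0,0,-6.27]],[[12,-12,0],[0,0,-6.27]],[[0,0,0],[0,0,0]]]'; python3 st.py; python3 -m inch '[[[0,0,0],[-0.8,-6.95,0]],[[0,0,0],[-0.8,-6.95,0]],[[0,0,0],[-0.8,-6.95,0]],[[0,0,0],[-0.8,-6.95,0]],[[0,0,0],[-0.8,-6.95,0]]]'; python3 -m inch '[[[0,0,0],[-0.8,-6.95,0]],[[0,0,0],[-0.8,-6.95,0]],[[0,0,0],[-0.8,-6.95,0]],[[0,0,0],[-0.8,-6.95,0]],[[0,0,0],[-0.8,-6.95,0]]]';  python3 -m inch '[[[0,0,0],[0,0,0]],[[0,0,0],[0,0,0]],[[0,0,0],[0,0,0]]]'; python3 st.py; python3 - <<'E'
from h import *
o=manip.get_obs();M=rot(o["tcp_rot"]).as_matrix()
M0=R.from_quat([-.52,.481,.695,.125]).as_matrix()
off=M0.T@np.array([8,6.1,9.6]);a=M@M0.T@[0,0,1]
th=np.radians(-6.58);u=np.array([np.cos(th),np.sin(th),0]);at=-np.cos(.349)*u+np.array([0,0,np.sin(.349)])
print("a",a.round(3),"want",at.round(3),"fix rotvec deg",np.degrees(np.cross(a,at)).round(2))
h=o["eef_pos"]*1000+M@off;print("head",h,"foot",h-99*a,"head to go",np.array([506.1,243,82])-h)
b=cam("scene");save(b,"s2.png")
c2=cv2.resize(b["pixels"][150:300,210:370],None,fx=4,fy=4,interpolation=cv2.INTER_CUBIC);cv2.imwrite("pics/s2z.png",c2[:,:,::-1])
E
```

```text
t: 19.93
eef_pos: [0.5135, 0.2375, 0.2171]
tcp_rot: [0.378, -0.299, 0.642, 0.596]
ft_force: [1.3, -0.2, -2.2]
finger_gap: 0.0292
d [-0.536  0.066 -0.842] jaw [ 0.129  0.992 -0.004] q [0.199 0.778 0.613 1.952 0.171 0.281] tcp [513.5 237.5 217.1]
t: 20.35
eef_pos: [0.5109, 0.2418, 0.2185]
tcp_rot: [0.54, -0.481, 0.518, 0.457]
ft_force: [0.5, 0.6, -0.4]
finger_gap: 0.029
t: 20.77
eef_pos: [0.5095, 0.2416, 0.2188]
tcp_rot: [0.653, -0.614, 0.348, 0.275]
ft_force: [0.8, 1.0, -3.5]
finger_gap: 0.0288
t: 21.02
eef_pos: [0.5122, 0.2427, 0.2205]
tcp_rot: [0.652, -0.613, 0.35, 0.277]
ft_force: [0.9, 0.7, -0.4]
finger_gap: 0.0291
d [ 0.601 -0.068 -0.796] jaw [0.117 0.993 0.004] q [ 0.48  -0.067 -0.632  0.443 -0.345  0.499] tcp [512.2 242.7 220.5]
a [-0.933  0.106  0.345] want [-0.934  0.108  0.342] fix rotvec deg [-0.06 -0.18 -0.1 ]
head [506.681807   243.28792399 233.22316428] foot [599.01060094 232.82858727 199.06183987] head to go [  -0.581807     -0.28792399 -151.22316428]
```

View pics/s2z.png

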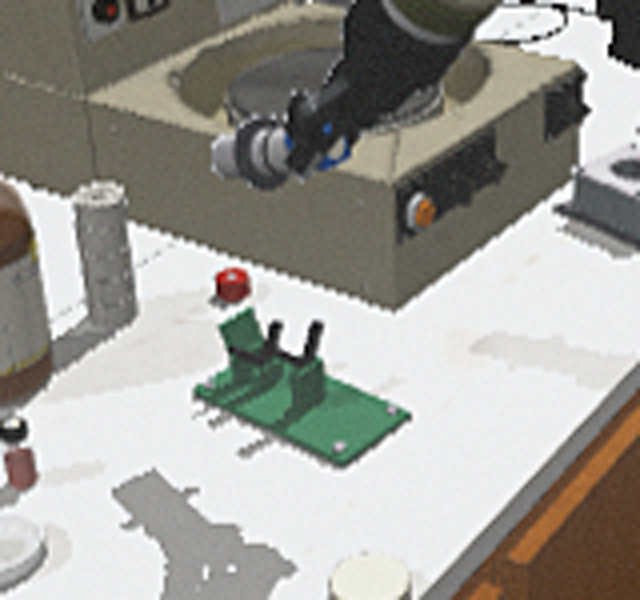

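The capsule is held, sloping with the foot toward the stop, above the cradle (px 215,155 foot, 330,140 head). Orientation matches to 0.2°. Go down to about 15 mm above.

```bash
python3 -m inch '[[[-1,0,-35],[0,0,0]],[[0,0,-35],[0,0,0]],[[0,0,-35],[0,0,0]],[[0,0,-20],[0,0,0]],[[0,0,-8],[0,0,0]]]'; python3 -m inch '[[[0,0,0],[0,0,0]],[[0,0,0],[0,0,0]],[[0,0,0],[0,0,0]]]'; cat > hd.py <<'E'
from h import *
o=manip.get_obs();M=rot(o["tcp_rot"]).as_matrix()
M0=R.from_quat([-.52,.481,.695,.125]).as_matrix()
off=M0.T@np.array([8,6.1,9.6]);a=M@M0.T@[0,0,1]
h=o["eef_pos"]*1000+M@off;print("a",a.round(3),"head",h.round(1),"foot",(h-99*a).round(1),"head to go",(np.array([506.1,243,82])-h).round(1),"F",o["ft_force"].round(1))
E
python3 hd.py; python3 - <<'E'
from h import *
b=cam("scene");P=cloud(b);I=b["pixels"]
# bright low-saturation cylinder pixels near expected axis
F=np.array([.599,.2325,.064]);H=np.array([.506,.243,.098]);ax=(H-F)/np.linalg.norm(H-F)
D=P-F;s=D@ax;perp=D-s[...,None]*ax;r=np.linalg.norm(perp,axis=-1)
for lo,hi in ((-.005,.015),(.015,.035),(.048,.08)):
    k=(s>lo)&(s<hi)&(r<.03);q=perp[k]
    print(lo,hi,k.sum(),"r",np.median(r[k]).round(4),"perp median",np.median(q,0).round(4))
k=(r<.02)&(s>-.02)&(s<.05);print("foot end s",np.percentile(s[k],[1,3,5]).round(4))
cv2.imwrite("pics/s3z.png",cv2.resize(I[200:280,240:330],None,fx=7,fy=7,interpolation=cv2.INTER_CUBIC)[:,:,::-1])
E
```

```text
t: 21.48
eef_pos: [0.5119, 0.2417, 0.0836]
tcp_rot: [0.651, -0.612, 0.352, 0.277]
ft_force: [-1.7, 0.3, -2.6]
finger_gap: 0.0289
t: 21.73
eef_pos: [0.5134, 0.243, 0.0885]
tcp_rot: [0.654, -0.613, 0.349, 0.275]
ft_force: [0.1, 0.2, -2.7]
finger_gap: 0.0287
a [-0.934  0.107  0.341] head [507.9 243.6 101.3] foot [600.3 233.   67.5] head to go [ -1.8  -0.6 -19.3] F [ 0.1  0.2 -2.7]
-0.005 0.015 38 r 0.019 perp median [0.0044 0.0152 0.0071]
0.015 0.035 25 r 0.0191 perp median [0.0055 0.0145 0.0104]
0.048 0.08 87 r 0.0188 perp median [0.0048 0.0142 0.008 ]
foot end s [-0.0103 -0.0096 -0.0094]
```

View pics/s3z.png

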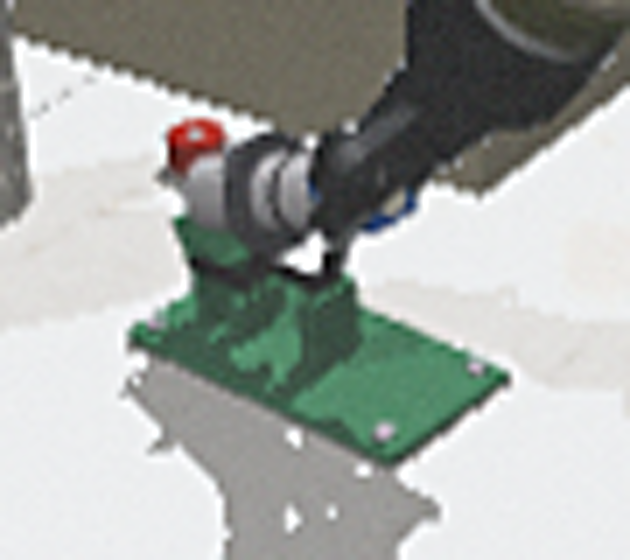

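Capsule over the cradle, parallel to the expected axis (radius 19 mm at three stations); the foot is above the stop plate (180,225). Back off 3 mm from the stop and lower gently.

```bash
python3 -m inch '[[[-2,0,-5],[0,0,0]],[[-1.5,-0.5,-5],[0,0,0]],[[0,0,-4],[0,0,0]],[[0,0,0],[0,0,0]],[[0,0,0],[0,0,0]]]'; python3 hd.py;  python3 -m inch '[[[0,0,-1.5],[0,0,0]],[[0,0,0],[0,0,0]],[[0,0,0],[0,0,0]]]'; python3 -m inch '[[[0,0,-1.5],[0,0,0]],[[0,0,0],[0,0,0]],[[0,0,0],[0,0,0]]]';python3 hd.py
```

```text
t: 22.2
eef_pos: [0.5064, 0.2415, 0.072]
tcp_rot: [0.652, -0.613, 0.35, 0.276]
ft_force: [1.2, 0.2, -1.7]
finger_gap: 0.029
a [-0.933  0.106  0.344] head [500.9 242.1  84.8] foot [593.3 231.6  50.7] head to go [ 5.2  0.9 -2.8] F [ 1.2  0.2 -1.7]
t: 22.45
eef_pos: [0.507, 0.2418, 0.0711]
tcp_rot: [0.653, -0.613, 0.349, 0.276]
ft_force: [0.7, 1.5, -0.1]
finger_gap: 0.0288
t: 22.7
eef_pos: [0.5077, 0.2422, 0.0702]
tcp_rot: [0.653, -0.613, 0.349, 0.276]
ft_force: [2.5, 2.5, 1.6]
finger_gap: 0.029
a [-0.934  0.106  0.342] head [502.1 242.8  83. ] foot [594.6 232.3  49.1] head to go [ 4.   0.2 -1. ] F [2.5 2.5 1.6]
```

```bash
python3 -m inch '[[[1.5,-0.2,-0.8],[0,0,0]],[[1.2,-0.1,-0.8],[0,0,0]],[[0,0,0],[0,0,0]],[[0,0,0],[0,0,0]]]'; python3 hd.py;  python3 -m inch '[[[0,0,-0.5],[0,0,0]],[[0,0,0],[0,0,0]],[[0,0,0],[0,0,0]]]';python3 hd.py
```

```text
t: 23.03
eef_pos: [0.5106, 0.2421, 0.0687]
tcp_rot: [0.653, -0.613, 0.349, 0.276]
ft_force: [2.2, 5.3, 3.2]
finger_gap: 0.029
a [-0.934  0.105  0.342] head [505.  242.7  81.4] foot [597.5 232.3  47.6] head to go [1.1 0.3 0.6] F [2.2 5.3 3.2]
t: 23.28
eef_pos: [0.5107, 0.2421, 0.0686]
tcp_rot: [0.653, -0.613, 0.348, 0.276]
ft_force: [-0.5, 4.7, 6.3]
finger_gap: 0.0293
a [-0.934  0.105  0.341] head [505.1 242.7  81.3] foot [597.6 232.3  47.6] head to go [1.  0.3 0.7] F [-0.5  4.7  6.3]
```

Seated (contact ~6 N, 1 mm from the target). Release and withdraw along the tool axis.

```bash
python3 -m inch '[[[0,0.5,0],[0,0,0]],[[0,0,0],[0,0,0]],[[0,0,0],[0,0,0]],[[0,0,0],[0,0,0]],[[0,0,0],[0,0,0]]]' 1; python3 -m inch '[[[-6,0.7,8],[0,0,0]],[[-12,1.4,16],[0,0,0]],[[-18,2,24],[0,0,0]],[[-18,2,24],[0,0,0]],[[-12,0,30],[0,0,0]]]';python3 -m inch '[[[0,0,30],[0,0,0]],[[0,0,20],[0,0,0]],[[0,0,0],[0,0,0]],[[0,0,0],[0,0,0]],[[0,0,0],[0,0,0]]]'; python3 - <<'E'
from h import *
b=cam("scene");c=cam("wrist")
for n,c1 in (("scene",b),("wrist",c)):
    P=cloud(c1);hsv=cv2.cvtColor(c1["pixels"],cv2.COLOR_RGB2HSV)
    k=(cv2.inRange(hsv,(100,90,40),(130,255,255))>0)&(np.linalg.norm(P-[.506,.243,.082],axis=-1)<.05)
    Q=P[k];print(n,"blue",len(Q),Q.mean(0).round(4) if len(Q) else "",Q.min(0).round(3),Q.max(0).round(3))
    F=np.array([.5985,.2323,.048]);H=np.array([.5061,.243,.0819]);ax=(H-F)/np.linalg.norm(H-F)
    D=P-F;s=D@ax;perp=D-s[...,None]*ax;r=np.linalg.norm(perp,axis=-1)
    for lo,hi in ((.018,.038),(.047,.05),(.066,.08),(.086,.112)):
        k=(s>lo)&(s<hi)&(r<.035)&(perp[...,2]>0);print(lo,hi,k.sum(),"r",np.percentile(r[k],[25,50,75]).round(4) if k.sum() else "")
    k=(r<.02)&(s>.08)&(s<.14);print("head end s",np.percentile(s[k],[95,99]).round(4) if k.sum() else "")
o=np.zeros((400,800,3),np.uint8);o[:,:400]=cv2.resize(b["pixels"][190:290,230:330],(400,400));o[:,400:]=cv2.resize(c["pixels"],(640,400))[:,100:500]
cv2.imwrite("pics/fin.png",o[:,:,::-1])
E
```

```text
t: 23.7
eef_pos: [0.5086, 0.2409, 0.0662]
tcp_rot: [0.652, -0.613, 0.351, 0.276]
ft_force: [0.6, 0.5, 0.4]
finger_gap: 0.085
t: 24.12
eef_pos: [0.4405, 0.2464, 0.1676]
tcp_rot: [0.651, -0.613, 0.352, 0.277]
ft_force: [1.0, 0.7, -1.1]
finger_gap: 0.0856
t: 24.53
eef_pos: [0.4426, 0.2471, 0.2179]
tcp_rot: [0.652, -0.613, 0.351, 0.276]
ft_force: [-0.3, -0.6, 0.1]
finger_gap: 0.0855
scene blue 112 [0.5033 0.2516 0.0884] [0.485 0.231 0.069] [0.525 0.262 0.101]
0.018 0.038 21 r [0.0156 0.0167 0.0188]
0.047 0.05 23 r [0.0188 0.0214 0.0244]
0.066 0.08 27 r [0.0151 0.0159 0.017 ]
0.086 0.112 49 r [0.0148 0.0165 0.0174]
head end s [0.1177 0.1194]
wrist blue 1251 [0.498  0.2439 0.0923] [0.484 0.225 0.061] [0.542 0.259 0.102]
0.018 0.038 7 r [0.0233 0.0235 0.0236]
0.047 0.05 256 r [0.0191 0.0219 0.0249]
0.066 0.08 167 r [0.0168 0.017  0.0172]
0.086 0.112 392 r [0.0157 0.0169 0.0187]
head end s [0.118  0.1186]
```

View pics/fin.png

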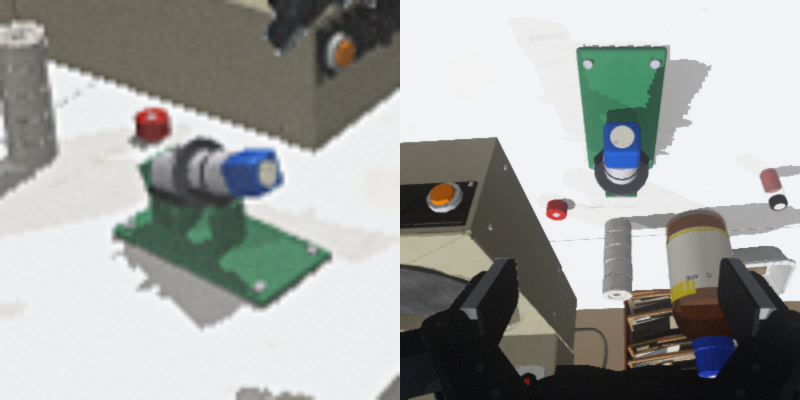

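The capsule lies in both saddles with its head at the raised end. Radius about the target axis is 17 mm as expected, the head end is about 2 mm off along the axis, and the gripper is clear. Handing in.

```bash
python3 -c "
from workcell import manip
print(manip.finish_job())"
```

```text
the job is handed in; nothing more can be done
None
```

The job is handed in; no verdict was reported. The capsule now lies released in both saddles of the cradle, blue head at the raised end.

- **Unlocking:** Gentle pulls were blocked at 0°, +20° and +40°, with about 9–13 N at the wrist. It came up freely at −20° (turned right).
- **Standing it up:** I stood it on the bench at about (0.43, 0.33) m and let go. The wrist camera showed it upright there.
- **Laying it down:** I took it again with the tool leaning about 33° back, tilted it 70° and lowered it until it touched the saddles at about 6 N.

The last camera checks put the cylinder on the cradle axis, 17 mm radius as expected. The head end is about 2 mm off along the axis, against 14 mm allowed.

- **Weaker checks:** The scene camera gave noisier values, and one reading of the foot's end before lowering was unreliable, so I lowered the capsule about 3 mm short of the stop. The foot itself was not measured directly after release.
- **Bystanders:** I did not measure them again at the end. No unexpected contact force showed, and the last pictures show nothing out of place.
- **Time:** The clock stood at about 24.5 s of the 64 s, and I viewed 10 pictures.

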